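# Mesh the grinding cup on the pigment mill and hold it down to run

### The arm

A 6-joint arm with a two-finger parallel gripper is mounted at the origin on the work surface. World frame = base frame: x ahead of the robot, y to its left, z up, the work surface at z = 0. Lengths are in mm, angles in rad, forces in N, time in s.
With the tool pointing down it reaches from about 275 to 1000 mm from the base axis. Payload 8.4 kg.
Tool frame: the origin (TCP) lies at the very end of the fingers, on their centre line; the grasp point (between the pads) lies 19 mm behind it; z points along the fingers, y is the line along which they close (so a half turn about z gives the same grasp; the last joint's range is limited). The gripper opens to 85 mm and grips with 20 to 120 N. Pads are 22 mm wide; open, the fingers measure 114 mm over their backs; the gripper's body (76 mm by 85 mm) begins 54 mm behind the grasp point. The pads swing forward as they close: fully open they stand 13 mm farther back than shut.
Start: joints at [1.111, 0.353, 1.633, -0, 1.155, -0.002], TCP at [276.234, 560.645, 231.281] pointing down, gripper open.
Joint ranges: [-2.63, 2.63], [-0.92, 2.1], [0.06, 2.66], [-1.3, 4.44], [0, 2.69], [-3.02, 3.02]. Speed limits (rad/s): [2.22, 2.22, 2.79, 3.14, 3.14, 3.14].

### API

Orientations are given as [roll, pitch, yaw] about the fixed x, y, z axes, in that order (R = Rz(yaw) Ry(pitch) Rx(roll)).
In Python, from rig import sensors, grab_frame, camera_params, order gives the robot as it stands. The module is installed in compiled form; this text tells all that it offers.
- The arm moves only by the tool move_arm, never from a script. Its argument "motion" is a list of rows, each a list of 7 numbers: the turn, a rotation vector about the tool's x, y, z in parts of the range, where 1.0 means pi/2 rad, then the shift along the tool's x, y, z in fractions of the full range, 1 being 100 cm, then the finger opening in m, from 0 to 0.0854. A call has 1 to 8 rows; each row is the pose to reach, as a shift and turn from the pose commanded when the call began, along the tool's axes at that moment; what a row does not reach only later rows make up. A row lasts 1/8 s, in which the tool goes at most 62.5 mm and 10.7 degrees, less where a joint would pass 70% of its speed; a pose out of reach is approached as far as the arm can. A shift or turn number past 1, either way, is cut back to 1. A call with a gripper value outside its range is refused whole. The fingers move at their own pace and stop on an object; "grip_force" is the grip in N (left out, the last holds). Time passes only in rows, so rows that repeat a pose let the fingers close. It gives the time, the measured TCP pose, the force, the opening and the grip force at its end, in the units of the state.
- sensors.sense(): the state, without advancing time (a new reading comes with each control period).
- grab_frame(name): name is "scene" or "top"; returns (picture, depth): 400x640x3 uint8, red, green, blue; 400x640 float32, mm along the optical axis (not along the pixel's ray), 0 where there is no reading.
- camera_params(name): a dict with "camera_matrix" (3x3 intrinsics, pixels), "world_from_camera" (4x4, takes a point from camera to world coordinates). Camera axes: x right, y down, z forward; pixel columns grow to the right and rows downward; lengths in mm; the calibration is good to about 2 mm. A picture is of the moment at which its call begins. camera_params takes no time and is no camera call.
- order.sign_off(): hands the job in; it is judged then, once.
The state is a dict: "clock": time; "qpos": joint angles; "qvel": joint speeds; "joint_efforts": joint torques, N m; "eef_pos": TCP position; "tcp_rot": TCP orientation; "contact_force": force on the tool from outside, world axes, zero at the start; "wrist_torque": the same for the moment, N m; "opening": opening from 0.0 (shut) to 1.0 (fully open); "grasp_force": force on a finger pad.
Only numpy, scipy, OpenCV 4.12 (cv2) and the standard library are available. Lean on these libraries where they do the work, as an engineer would, in place of code of your own. Each camera call takes 0.05 s, during which the arm holds its last target. There are 200 camera calls.

### The job

The pigment mill only runs while its cup is pushed down by hand. Slide the mill's dust shutter fully open, pick up the tall, narrow grinding cup by the bar on its lid, carry it upright to the drive well, turn it until its splines mesh with the drive, slide it home and push it down against the spring of the run switch. Finish while still gripping the cup and keeping it pressed well down so that the mill runs; leave the squat cup and the other things on the table where they are.

Things in the scene. Friction and masses are not known exactly. Their poses are not given: they have to be found in the camera images.
- mill: The pigment mill, fixed: a white box with grey end cheeks, 196 mm along x, 290 mm along y, top deck 130 mm above the table. Origin at the centre of its underside, z up. The drive well opens in the deck 75 mm from the centre towards -y. Two shutter rails, 12 mm tall, run along y on the deck, 62 mm either side; their end stop is 110 mm from the centre towards +y.
- well (a point): Centre of the mouth of the round drive well, level with the deck; axes as the mill's (z up, y along the shutter track, opening towards +y). The well is 71 mm across with a small lead-in, its floor 45 mm below the deck. In it stands the drive and, round the drive, a black spring ring (the run switch), its top 33 mm below the deck when free.
- shutter (a joint): Travel of the dust shutter along the track: 0 = closed (covers the well), 0.110 m = fully open (end stop). It starts within 15 mm of closed. The shutter stays where it is left; it slides with about 2 N.
- shutter_grip (a point): Middle of the top of the shutter's black grip bar, 38 mm above the deck. The bar is 56 mm along the mill's x, 12 mm thick along y, 30 mm tall, down to the aluminium shutter plate (110 x 100 mm, its top 8 mm above the deck). It moves with the shutter; closed, it stands over the well's centre.
- drive_top (a point): Top centre of the steel drive, 18 mm below the deck on the well's axis, z up. The drive is a 24 mm hub with six straight vertical ribs, 60 degrees apart, 5.5 mm wide, reaching 19 mm from the axis, flat on top (22 mm tall). One rib lies along this point's x axis. It stands at a different angle each time, is geared and does not turn by hand.
- switch (a joint): Travel of the black spring ring in the well (the run switch): 0 = free (up), 0.008 m = bottomed. It needs 6 N to start moving and 12 N to bottom; the weight of the cup alone (at most 4.3 N) does not move it. The mill runs when it is more than 4 mm down.
- cup: The tall narrow grinding cup, loose, 0.26 to 0.43 kg: a steel cylinder 68 mm across, 80 mm tall, and a black lid 74 mm across (fixed on) whose flat top is at z = 96 mm. On the lid stands the metal grip bar: 58 mm along the cup's x, 20 mm wide along y, from z = 96 to 126 mm. Origin at the centre of its underside, z up.
- cup_socket (a point): Centre of the cup's underside, axes as the cup's: mouth of a 24 mm deep splined socket with six inner ribs starting 3 mm up. It meshes when the cup's x (the bar) lies in line with any drive rib, so every 60 degrees, with about 6 degrees of play. Underside below the deck: 21 mm when standing unmeshed on the drive, 33 mm meshed and resting on the spring ring, 41 mm pushed to the bottom.
- squat_cup: A wider, low steel cup with the same kind of lid and bar, 90 mm across the lid, 90 mm tall with the bar; too wide for the well. Loose; to be left alone. Origin at the centre of its underside.
- ink_tin: Round ink tin, 84 mm across, 58 mm tall, loose bystander. Origin at the centre of its underside.
- ink_tin_small: Small round ink tin, 62 mm across, 42 mm tall, loose bystander. Origin at the centre of its underside.
- oil_bottle: Amber bottle, 52 mm across, 120 mm tall, loose bystander. Origin at the centre of its underside.
- brayer: Ink roller resting on its wire frame: roller 100 mm wide, 43 mm tall, handle along -x, 190 mm long in all; loose bystander. Origin under the middle of the roller.
- ink_knife: Ink spatula with a wooden handle lying flat, 200 mm long along x, loose bystander. Origin at its underside.
- type_stick: Steel composing stick holding two lines of metal type, 200 x 52 x 25 mm, loose bystander. Origin at the centre of its underside.
Things that resemble listed ones, but are neither listed nor needed, are in the scene too. What is shaped like the cup but blue or pink is not meant.

How it is judged (in metres and radians):
On the way, in this order (a step that is already met when the one before it is completed fails the run):
1. the dust shutter is slid fully open (value of joint shutter above 0.095 m), for 0.2 s.
2. the tall cup is lifted clear of the table, upright in the fingers (height (world z) of cup above 0.03 m and angle between cup's own z axis and vertical below 0.3 rad and contact force between the fingers and cup above 1 N), for 0.2 s.
3. the cup is meshed, home and pushed down on the run switch (z of cup in the frame of well below -0.036 m and horizontal distance between cup and well below 0.004 m and angle between cup's own z axis and vertical below 0.06 rad and value of joint switch above 0.004 m and contact force between the fingers and cup above 2 N), for 0.5 s.
At the end, for the whole second after the job is handed in: The shutter is open (over 95 of 110 mm). The tall cup stands upright (within 0.06 rad) in the well, within 4 mm of its axis, meshed with the drive, its underside more than 36 mm below the deck, the fingers on it (over 2 N) keeping the run switch more than 4 mm down through the last second (all of step 3 and value of joint shutter above 0.095 m); the arm keeps its last pose, push and grip.
It fails at once if the tall cup is tipped more than 0.5 rad (angle between cup's own z axis and vertical above 0.5 rad).
It fails at once if the squat cup or another bystander is moved more than 30 mm (distance of any of squat_cup, ink_tin, ink_tin_small, oil_bottle, brayer, type_stick, ink_knife from where it was at the start of the episode above 0.03 m).
It also fails if it takes over 64 s, if anything falls off the work surface, if the arm or the gripper's body presses on something with over 40 N, if the wrist force passes 120 N, or if a joint passes its speed limit or range.

## Working session

There is one attempt and no reset: what is moved stays moved. The work goes in short steps, Python scripts to look and compute and a tool call to move; the robot and the scene stay as the last step left them, time stands still between calls to the robot, and variables do not carry over. Pictures are saved under pics/ and viewed, at most 10 in all, crops included, and the job is handed in when it is done.

Besides the shell and the picture viewer there is one more tool, called as name(argument=value, ...) on one line, values as JSON. move_arm: Moves the arm, as the interface text tells. Its arguments: {"type":"object","properties":{"motion":{"type":"array","items":{"type":"array","items":{"type":"number"}}},"grip_force":{"type":"number"}},"required":["motion"]}

```bash
mkdir -p pics; cat > h.py <<'E'
import numpy as np, cv2
from rig import sensors, grab_frame, camera_params, order
def snap(n,tag):
    p,d=grab_frame(n); np.savez(f'pics/{n}_{tag}.npz',p=p,d=d); cv2.imwrite(f'pics/{n}_{tag}.png',p[:,:,::-1]); return p,d
def pts(n,d):
    c=camera_params(n);K=np.array(c['camera_matrix']);T=np.array(c['world_from_camera'])
    v,u=np.mgrid[:d.shape[0],:d.shape[1]]
    P=np.stack([(u-K[0,2])/K[0,0]*d,(v-K[1,2])/K[1,1]*d,d],-1)
    return P@T[:3,:3].T+T[:3,3]
def ray(n,u,v,z):
    c=camera_params(n);K=np.array(c['camera_matrix']);T=np.array(c['world_from_camera'])
    r=T[:3,:3]@np.linalg.solve(K,[u,v,1]);o=T[:3,3]
    return o+r*(z-o[2])/r[2]
E
python3 - <<'E'
from h import *
for n in ('top','scene'):
    snap(n,'0'); c=camera_params(n); print(n,np.round(c['camera_matrix'],1).tolist(),np.round(c['world_from_camera'],3).tolist())
s=sensors.sense();print(s)
E
```

```text
top [[511.2, 0.0, 317.5], [0.0, 511.2, 201.2], [0.0, 0.0, 1.0]] [[-0.011, -0.998, 0.067, 376.283], [-1.0, 0.011, -0.006, -41.376], [0.005, -0.067, -0.998, 1724.66], [0.0, 0.0, 0.0, 1.0]]
scene [[364.3, 0.0, 315.8], [0.0, 364.3, 202.9], [0.0, 0.0, 1.0]] [[-0.575, 0.607, -0.549, 1150.533], [0.818, 0.439, -0.371, 388.553], [0.016, -0.662, -0.749, 1022.432], [0.0, 0.0, 0.0, 1.0]]
{'clock': 0.1, 'qpos': array([ 1.11060568e+00,  3.53577414e-01,  1.63408413e+00,  2.30140290e-05,
        1.15522830e+00, -2.40966702e-03]), 'qvel': array([ 9.29421644e-05, -2.44093684e-03, -1.78499072e-03, -8.16759627e-05,
        2.81057277e-03, -1.94106152e-04]), 'joint_efforts': array([-5.42073633e-05, -6.06361270e+01, -3.42818606e+01,  6.13006137e-05,
        4.08970169e-03,  2.02292216e-05]), 'eef_pos': array([276.02255699, 560.24306704, 230.62726158]), 'tcp_rot': array([-3.14029552e+00, -2.41689064e-05,  2.68380235e+00]), 'contact_force': array([0.32189146, 0.75402946, 0.12408995]), 'wrist_torque': array([ 0.04417422,  0.02406984, -0.06022395]), 'grasp_force': 0.0, 'opening': 1.0041465847281108}
```

View pics/top_0.png

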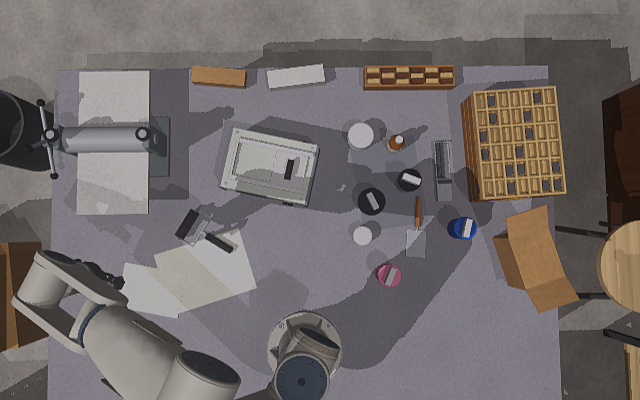

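View pics/scene_0.png

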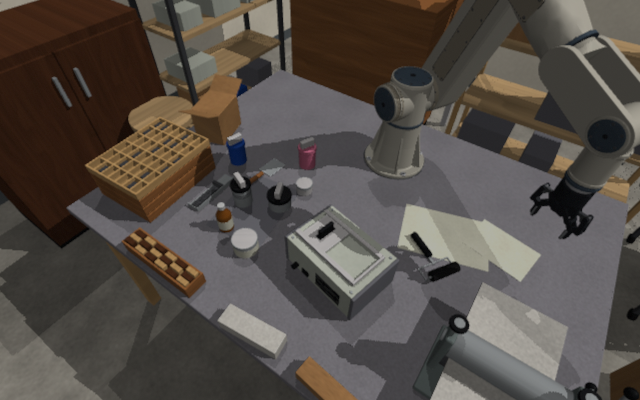

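Top view: the mill is at about (270,167) with its shutter grip at (291,168). There are two black-lidded cups, at (410,180) and (371,201). Blue is at (464,228) and pink at (389,275). Next I'll measure heights.

```bash
python3 - <<'E'
from h import *
z=np.load('pics/top_0.npz');p,d=z['p'],z['d'];P=pts('top',d)
hsv=cv2.cvtColor(p,cv2.COLOR_RGB2HSV)
def rect(mask,name):
    q=P[mask][:,:2].astype(np.float32)
    (c,s,a)=cv2.minAreaRect(q);print(name,mask.sum(),'c',np.round(c,1),'s',np.round(s,1),'a',round(a,1),'med z',np.round(np.percentile(P[mask][:,2],[5,50,95]),1),'mean',q.mean(0))
R=np.zeros(d.shape,bool)
for u,v in((410,180),(371,201)):
    R[:]=0;R[v-18:v+18,u-18:u+18]=1
    zz=P[...,2];m=R&(zz>40);h=np.histogram(zz[m],bins=range(40,150,4));print(u,v,[(int(b),int(n)) for n,b in zip(*h) if n>3])
    top=np.percentile(zz[m],97)
    bar=m&(zz>top-12);rect(bar,'bar')
    lid=m&(zz<top-22)&(zz>top-38);rect(lid,'lid')
R[:]=0;R[110:220,205:335]=1
zz=P[...,2]
m=R&(zz>115);h=np.histogram(zz[m],bins=range(100,190,4));print([(int(b),int(n)) for n,b in zip(*h) if n>3])
rect(R&(zz>122),'deck');rect(R&(zz>155),'grip')
np.set_printoptions(linewidth=250)
print(np.round(zz[130:208:3,218:322:4]).astype(int))
big=cv2.resize(p[105:225,200:440],None,fx=3.3,fy=3.3,interpolation=cv2.INTER_CUBIC);cv2.imwrite('pics/c1.png',big[:,:,::-1])
E
```

```text
410 180 [(40, 4), (44, 5), (52, 4), (56, 4), (80, 4), (84, 16), (88, 35), (92, 92), (96, 90), (100, 45), (104, 11), (108, 5), (112, 4), (116, 10), (120, 32), (124, 50), (128, 26), (132, 6)]
bar 122 c [ 480.8 -199. ] s [ 51.9 374.6] a 25.7 med z [120.6 126.1 133. ] mean [ 545.871   -336.21558]
lid 221 c [ 552.1 -347.2] s [70.6 68.8] a 86.2 med z [ 93.8  97.6 104.3] mean [ 549.73956 -345.93085]
371 201 [(48, 10), (52, 57), (56, 166), (60, 169), (64, 60), (68, 13), (72, 7), (80, 4), (84, 22), (88, 41), (92, 37), (96, 8)]
bar 113 c [ 442.1 -133.7] s [ 57.4 223. ] a 25.0 med z [85.9 91.3 98.8] mean [ 480.29437 -217.91043]
lid 390 c [ 485.3 -225.5] s [85.6 88.3] a 89.3 med z [57.4 61.2 67.4] mean [ 484.85294 -225.71591]
[(116, 16), (120, 169), (124, 840), (128, 1526), (132, 1259), (136, 753), (140, 607), (144, 272), (148, 46), (152, 7), (160, 9), (164, 29), (168, 20), (172, 12)]
deck 5557 c [550.2  90.8] s [334.8 280.5] a 77.2 med z [125.3 132.6 145.8] mean [594.0983   100.407845]
grip 118 c [488.2  10.4] s [244.3  33.5] a 17.0 med z [ 161.8  170.6 1724.7] mean [504.796       8.5807905]
[[
[... 2080 characters left out ...]
 133 148 146 140 141 140 140 138 142 129 125 137   5  -7]
 [  0   7  27  33  83 125 128 127 124 134 135 132 133 137 131 126 131 140 146 142 138 143 129 127   1   3]
 [ -3   5  10  -1  -2  -6  38  92 108 129 130 123 128 130 129 135 128 129 137 126 143 146 128  97   1   5]
 [ -7   4  -1  -3  -2   1  -1  -3  -2   5  57  84 130 140 134 136 131 135 133 133 131 134 123  22  -3  -5]
 [  0   5  -3   3   0   3  -5   0   0  -4  -1  -3   9   1  50  98 136 127 135 136 132 130 127   0  -6   1]
 [  2   1   2  -1   0   5   2  -6  -5  -1   1  -5   2  -3   0  -2  -2  92  94 126 130 136 131   3  -3  -3]
 [ -1   1  -1  -3   0   1   0   1  10   1   1  -5  -5   0   9  -1   3  73  87   2   1  46 134  -5  -2  -2]]
```

View pics/c1.png

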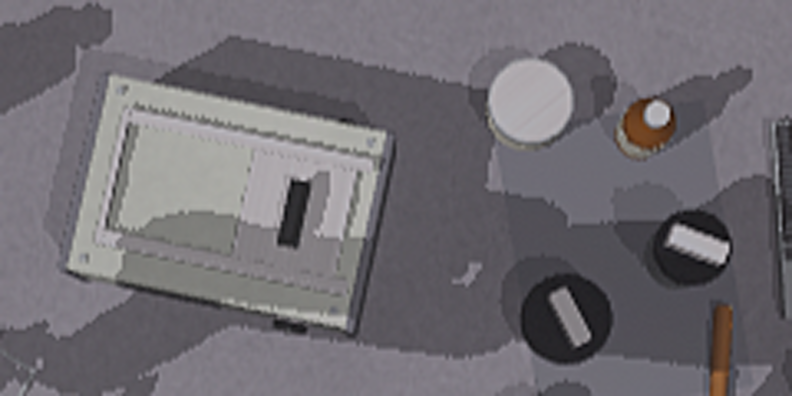

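Enlarged crop: the bar on the tall cup (right, z≈126) is at crop (697,244), and the shutter's black grip is at (294,212). The squat cup is at (567,318). Next come precise rays from colour masks.

```bash
cat >> h.py <<'E'
def rays(n,uv,z):
    return np.array([ray(n,u,v,z)[:2] for u,v in uv],np.float32)
def comp(mask,u,v):
    k,l,st,c=cv2.connectedComponentsWithStats(mask.astype(np.uint8)); 
    i=min((i for i in range(1,k) if st[i,4]>20),key=lambda i:np.hypot(*(c[i]-[u,v])));return l==i
def fit(n,m,z,name):
    v,u=np.nonzero(m);q=rays(n,np.c_[u,v],z);c,s,a=cv2.minAreaRect(q)
    w,V=np.linalg.eigh(np.cov(q.T));ax=V[:,1];
    print(name,len(q),'rect',np.round(c,1),np.round(s,1),round(a,1),'mean',np.round(q.mean(0),1),'major deg',round(np.degrees(np.arctan2(ax[1],ax[0]))%180,1))
    return q
E
python3 - <<'E'
from h import *
z=np.load('pics/top_0.npz');p,d=z['p'],z['d'];P=pts('top',d);zz=P[...,2]
g=p.max(2).astype(int);hsv=cv2.cvtColor(p,cv2.COLOR_RGB2HSV)
def box(u,v,r): 
    b=np.zeros(d.shape,bool);b[v-r:v+r,u-r:u+r]=1;return b
fit('top',comp((g<60)&box(290,168,18),290,168),168,'grip dark')
fit('top',comp((zz>157)&box(290,168,18),290,168),168,'grip z')
for (u,v,t,l) in ((410,180,126,96),(371,201,90,60)):
    b=box(u,v,20)
    fit('top',comp((zz>t-14)&b,u,v),t,'bar z')
    fit('top',comp((g>110)&(zz>t-22)&b,u,v),t,'bar bright')
    lid=comp(((zz>l-16))&b,u,v)
    fit('top',lid,l,'lid')
    dark=(g<60)&(zz>l-12)&b; v_,u_=np.nonzero(dark); q=rays('top',np.c_[u_,v_],l); print('dark circ',cv2.minEnclosingCircle(q))
deck=comp((zz>100)&box(270,167,62),270,167)
deck=cv2.morphologyEx(deck.astype(np.uint8),cv2.MORPH_OPEN,np.ones((5,5)))>0
fit('top',deck,130,'deck')
br=comp((g>105)&box(270,167,62)&(zz>110),250,160)
# deck centre minus well
for n in ('top',):pass
# other objects list (heights)
m=((zz>15)&(zz<200));k,L,st,c=cv2.connectedComponentsWithStats(m[100:300,335:500].astype(np.uint8))
for i in range(1,k):
    if st[i,4]>20: print(c[i]+[335,100],st[i,2:],np.round(np.median(P[100:300,335:500][L==i],axis=0)))
E
```

```text
grip dark 121 rect [580.5  36.9] [18.6 59.8] 78.3 mean [580.3  36.9] major deg 166.6
grip z 72 rect [581.4  38.3] [12.  56.2] 78.3 mean [581.5  38.2] major deg 168.3
bar z 128 rect [ 551.1 -346.2] [58.5 22.1] 70.8 mean [ 551.2 -345.9] major deg 68.4
bar bright 119 rect [ 551.8 -345.9] [57.5 21.1] 70.8 mean [ 551.9 -345.9] major deg 68.2
lid 429 rect [ 550.5 -346.2] [73.9 70.9] 89.4 mean [ 551. -346.] major deg 109.2
dark circ ((551.0858764648438, -346.1242980957031), 37.531375885009766)
bar z 116 rect [ 484.8 -225.4] [57.3 20.2] 25.5 mean [ 485.4 -225.7] major deg 26.0
bar bright 97 rect [ 485.4 -226.7] [54.5 17.3] 25.6 mean [ 485.7 -226.8] major deg 26.8
lid 600 rect [ 485.2 -225.5] [85.  88.4] 89.0 mean [ 484.9 -225.8] major deg 174.1
dark circ ((485.6787109375, -225.3861846923828), 45.105621337890625)Traceback (most recent call last):
  File "<stdin>", line 17, in <module>
  File "h.py", line 20, in fit
    v,u=np.nonzero(m);q=rays(n,np.c_[u,v],z);c,s,a=cv2.minAreaRect(q)
                        ~~~~^^^^^^^^^^^^^^^^
  File "h.py", line 15, in rays
    return np.array([ray(n,u,v,z)[:2] for u,v in uv],np.float32)
                     ~~~^^^^^^^^^
  File "h.py", line 11, in ray
    c=camera_params(n);K=np.array(c['camera_matrix']);T=np.array(c['world_from_camera'])
ValueError: time passes only in moves, steps and waits
```

```bash
sed -i '2a import functools\ncamera_params=functools.lru_cache(None)(camera_params)' h.py
python3 - <<'E'
from h import *
z=np.load('pics/top_0.npz');p,d=z['p'],z['d'];P=pts('top',d);zz=P[...,2]
def box(u,v,r): 
    b=np.zeros(d.shape,bool);b[v-r:v+r,u-r:u+r]=1;return b
deck=comp((zz>100)&box(270,167,62),270,167)
deck=cv2.morphologyEx(deck.astype(np.uint8),cv2.MORPH_OPEN,np.ones((5,5)))>0
fit('top',deck,130,'deck')
sub=np.s_[100:300,335:500]
k,L,st,c=cv2.connectedComponentsWithStats(((zz>15)&(zz<200))[sub].astype(np.uint8))
for i in range(1,k):
    if st[i,4]>20: print(c[i]+[335,100],st[i,2:],np.round(np.median(P[sub][L==i],axis=0)))
E
```

```text
deck 5607 rect [596.4 102. ] [290.6 193.3] 77.7 mean [595.9 102. ] major deg 77.6
[482.16297149 147.91678664] [  39  102 3473] [ 652. -571.  126.]
[359.96366782 136.29238754] [ 27  28 578] [ 702. -193.   58.]
[395.25896414 143.39442231] [ 18  18 251] [ 671. -304.   83.]
[439.23300971 159.59223301] [ 11  37 309] [ 626. -461.   23.]
[408.44303797 180.43037975] [ 26  24 474] [ 547. -341.   98.]
[441.73417722 184.64556962] [16 22 79] [ 550. -465.   19.]
[371.08528428 201.58695652] [ 27  28 598] [ 484. -224.   62.]
[418.203125 211.921875] [  7  30 128] [ 451. -387.   20.]
[462.46124031 228.1627907 ] [ 29  23 516] [ 395. -509.   97.]
[361.98615917 235.89619377] [ 19  19 289] [ 373. -196.   42.]
[497.06024096 243.86746988] [ 7 21 83] [ 345. -641.   33.]
[388.21276596 275.19787234] [ 25  24 470] [ 249. -269.   98.]
```

```bash
cat >> h.py <<'E'
from scipy.spatial.transform import Rotation as Ro
def go(x,y,z,yawdeg,s=None):
    s=s or sensors.sense(); R=Ro.from_euler('xyz',s['tcp_rot']); T=Ro.from_euler('xyz',[np.pi,0,np.radians(yawdeg)])
    print('t',round(s['clock'],2),'pos',np.round(s['eef_pos'],1),'rpy deg',np.round(np.degrees(s['tcp_rot']),2),'F',np.round(s['contact_force'],1),'open',round(s['opening']*85.4,1),'gf',round(s['grasp_force'],1))
    print('row',np.round((R.inv()*T).as_rotvec(),4),np.round(R.inv().apply(np.array([x,y,z])-s['eef_pos'])/1000,4))
E
python3 -c "
from h import *
go(581.4,38.2,215,167.7)"
```

```text
t 0.1 pos [276.  560.2 230.6] rpy deg [-179.93   -0.    153.77] F [0.3 0.8 0.1] open 85.8 gf 0.0
row [-1.300e-03 -2.000e-04 -2.431e-01] [-0.5047 -0.3333  0.016 ]
```

The rows are not in the units I measure in: turns go in shares of pi/2 rad. I convert before sending: -0.243 rad / 1.5708 = -0.1547.

move_arm(motion=[[0, 0, -0.0191, -0.05, -0.033, 0, 0.06], [0, 0, -0.1547, -0.505, -0.333, 0.015, 0.06], [0, 0, -0.1547, -0.505, -0.333, 0.015, 0.06], [0, 0, -0.1547, -0.505, -0.333, 0.015, 0.06], [0, 0, -0.1547, -0.505, -0.333, 0.015, 0.06], [0, 0, -0.1547, -0.505, -0.333, 0.015, 0.06], [0, 0, -0.1547, -0.505, -0.333, 0.015, 0.06], [0, 0, -0.1547, -0.505, -0.333, 0.015, 0.06]], grip_force=20)

```text
clock: 1.1
eef_pos: [527.2, 131.5, 219.2]
tcp_rot: [3.142, -0.0, 2.927]
contact_force: [1.4, 0.4, -0.1]
opening: 0.702
grasp_force: 0.0
```

```bash
python3 -c "
from h import *
go(581.4,38.2,215,167.7)"
```

```text
t 1.1 pos [527.2 131.5 219.2] rpy deg [180.    -0.   167.69] F [ 1.4  0.4 -0.1] open 59.9 gf 0.0
row [ 0.0001 -0.0001 -0.0001] [-0.0728 -0.0796  0.0042]
```

move_arm(motion=[[0, 0, 0, -0.06, -0.065, 0.004, 0.05], [0, 0, 0, -0.06, -0.065, 0.004, 0.05], [0, 0, 0, -0.06, -0.065, 0.004, 0.05], [0, 0, 0, -0.06, -0.065, 0.004, 0.05]])

```text
clock: 1.6
eef_pos: [570.7, 57.6, 215.0]
tcp_rot: [3.142, -0.001, 2.927]
contact_force: [-0.5, -0.8, 0.1]
opening: 0.585
grasp_force: 0.0
```

```bash
python3 -c "
from h import *
go(581.4,38.2,147,167.7)"
```

```text
t 1.6 pos [570.7  57.6 215. ] rpy deg [ 1.8000e+02 -6.0000e-02  1.6769e+02] F [-0.5 -0.8  0.1] open 50.0 gf 0.0
row [ 0.     -0.001  -0.0002] [-0.0146 -0.0167  0.068 ]
```

Align first, then descend and grip.

move_arm(motion=[[0, 0, 0, -0.0146, -0.0165, 0, 0.05], [0, 0, 0, -0.0146, -0.0165, 0.01, 0.05], [0, 0, 0, -0.0146, -0.0165, 0.045, 0.05], [0, 0, 0, -0.0146, -0.0165, 0.068, 0.05], [0, 0, 0, -0.0146, -0.0165, 0.068, 0.05]])

```text
clock: 2.22
eef_pos: [580.4, 38.1, 145.2]
tcp_rot: [-3.141, -0.004, 2.927]
contact_force: [0.7, -0.4, 0.4]
opening: 0.583
grasp_force: 0.0
```

```bash
python3 -c "
from h import *
go(581.4,38.2,147,167.7)
snap('scene','1')"
```

```text
t 2.23 pos [580.4  38.1 145.2] rpy deg [-179.94   -0.23  167.71] F [ 0.7 -0.4  0.4] open 49.8 gf 0.0
row [-0.0011 -0.0041  0.0002] [-0.001   0.0003 -0.0018]
```

View pics/scene_1.png

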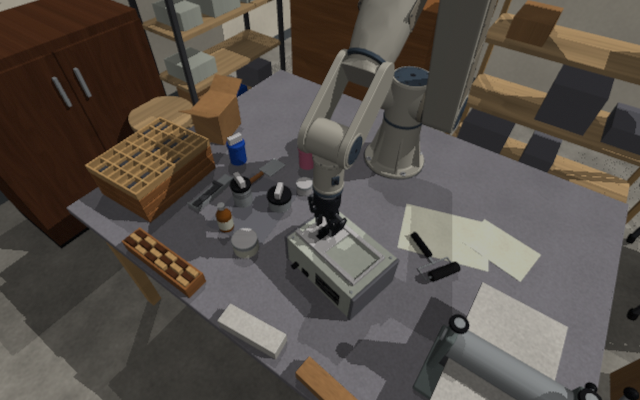

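The gripper straddles the shutter grip at about (325,225). Closing on it now.

move_arm(motion=[[0, 0, 0, 0, 0, 0, 0.02], [0, 0, 0, 0, 0, 0, 0.005], [0, 0, 0, 0, 0, 0, 0.005], [0, 0, 0, 0, 0, 0, 0.005], [0, 0, 0, 0, 0, 0, 0.005], [0, 0, 0, 0, 0, 0, 0.005]], grip_force=30)

```text
clock: 3.02
eef_pos: [582.8, 38.1, 148.5]
tcp_rot: [3.141, 0.002, 2.927]
contact_force: [-1.3, 0.8, 6.4]
opening: 0.133
grasp_force: 33.6
```

```bash
python3 -c "
from h import *
go(581.4,38.2,147,167.7)"
```

```text
t 3.02 pos [582.8  38.1 148.5] rpy deg [1.7995e+02 1.0000e-01 1.6768e+02] F [-1.3  0.8  6.4] open 11.4 gf 33.6
row [ 0.0008  0.0018 -0.0003] [ 0.0014 -0.0002  0.0015]
```

move_arm(motion=[[0, 0, 0, 0, 0.01, -0.001, 0.005], [0, 0, 0, 0, 0.025, -0.001, 0.005], [0, 0, 0, 0, 0.04, -0.001, 0.005], [0, 0, 0, 0, 0.055, -0.001, 0.005], [0, 0, 0, 0, 0.07, -0.001, 0.005], [0, 0, 0, 0, 0.085, -0.001, 0.005], [0, 0, 0, 0, 0.097, -0.001, 0.005], [0, 0, 0, 0, 0.097, -0.001, 0.005]])

```text
clock: 4.03
eef_pos: [604.2, 134.8, 148.5]
tcp_rot: [3.14, 0.002, 2.928]
contact_force: [6.8, 0.1, -2.4]
opening: 0.129
grasp_force: 32.5
```

```bash
python3 -c "
from h import *
go(581.4,38.2,147,167.7)"
```

```text
t 4.03 pos [604.2 134.8 148.5] rpy deg [1.7991e+02 1.4000e-01 1.6775e+02] F [ 6.8  0.1 -2.4] open 11.0 gf 32.5
row [0.0017 0.0024 0.0008] [ 0.0018 -0.0992  0.0014]
```

move_arm(motion=[[0, 0, 0, 0, 0, 0, 0.04], [0, 0, 0, 0, 0, 0, 0.05], [0, 0, 0, 0, 0, 0, 0.05], [0, 0, 0, 0, 0, -0.04, 0.05], [0, 0, 0, 0, 0, -0.09, 0.05], [0, 0, 0, 0, 0, -0.11, 0.05]])

```text
clock: 4.78
eef_pos: [603.9, 132.9, 261.6]
tcp_rot: [3.14, 0.004, 2.927]
contact_force: [1.0, -0.0, 0.6]
opening: 0.586
grasp_force: 0.0
```

```bash
python3 -c "
from h import *
go(551.3,-346.1,260,69.5)"
```

```text
t 4.78 pos [603.9 132.9 261.6] rpy deg [179.9    0.2  167.68] F [ 1.  -0.   0.6] open 50.0 gf 0.0
row [4.3000e-03 1.1000e-03 1.7135e+00] [-0.0509 -0.4792  0.0009]
```

To row units: 1.38 rad / 1.5708 = 0.8785.

move_arm(motion=[[0, 0, 0.0955, -0.01, -0.05, 0, 0.05], [0, 0, 0.191, -0.02, -0.11, 0, 0.05], [0, 0, 0.3056, -0.03, -0.17, 0, 0.05], [0, 0, 0.4202, -0.03, -0.23, 0, 0.05], [0, 0, 0.5348, -0.04, -0.29, 0, 0.05], [0, 0, 0.6494, -0.05, -0.35, 0, 0.05], [0, 0, 0.7639, -0.05, -0.41, 0, 0.05], [0, 0, 0.8785, -0.05, -0.46, 0, 0.05]])

```text
clock: 5.78
eef_pos: [552.7, -329.6, 258.3]
tcp_rot: [-3.141, -0.0, 1.54]
contact_force: [1.1, -0.3, 0.7]
opening: 0.583
grasp_force: 0.0
```

To row units: 0.3 rad / 1.5708 = 0.191.

move_arm(motion=[[0, 0, 0.0955, 0, 0, 0, 0.05], [0, 0, 0.191, 0, 0, 0, 0.05], [0, 0, 0.191, 0, 0, 0, 0.05], [0, 0, 0.191, 0, 0, 0, 0.05]])

```text
clock: 6.28
eef_pos: [553.5, -327.2, 258.3]
tcp_rot: [-3.141, -0.0, 1.25]
contact_force: [-0.1, 0.2, 0.1]
opening: 0.583
grasp_force: 0.0
```

```bash
python3 - <<'E'
from h import *
go(551.3,-346.1,230,69.5)
p,d=snap('top','2');q,e=snap('scene','2')
a=cv2.resize(p[120:220,210:330],None,fx=5,fy=5,interpolation=cv2.INTER_CUBIC)
# project well centre into scene
def px(n,X):
    c=camera_params(n);K=np.array(c['camera_matrix']);T=np.linalg.inv(np.array(c['world_from_camera']));y=K@(T[:3,:3]@np.array(X)+T[:3,3]);return y[:2]/y[2]
u,v=px('scene',[580.2,28.7,130]);print(u,v,px('top',[580.2,28.7,130]),px('top',[580.2,28.7,112]))
u,v=int(u),int(v)
b=cv2.resize(q[v-35:v+35,u-35:u+35],(500,500),interpolation=cv2.INTER_CUBIC)
c=np.zeros((500,100+500+100,3),np.uint8)
cv2.imwrite('pics/c2.png',a[:,:,::-1]);cv2.imwrite('pics/c3.png',b[:,:,::-1])
U,V=[int(round(t)) for t in px('top',[580.2,28.7,112])]
t=cv2.resize(p[V-15:V+15,U-15:U+15],(500,500),interpolation=cv2.INTER_CUBIC)
j=np.hstack([b,t])[:, :1000];j=cv2.resize(j,(800,400));j=np.clip(j.astype(float)*1.6,0,255).astype(np.uint8);cv2.imwrite('pics/c4.png',j[:,:,::-1])
E
```

```text
t 6.28 pos [ 553.5 -327.2  258.3] rpy deg [-179.99   -0.     71.63] F [-0.1  0.2  0.1] open 49.8 gf 0.0
row [-0.0001 -0.0001  0.0372] [-0.0186  0.0038  0.0283]
322.03166546163936 231.30181397382287 [291.93607233 170.68771   ] [292.19124682 171.40580734]
```

View pics/c4.png

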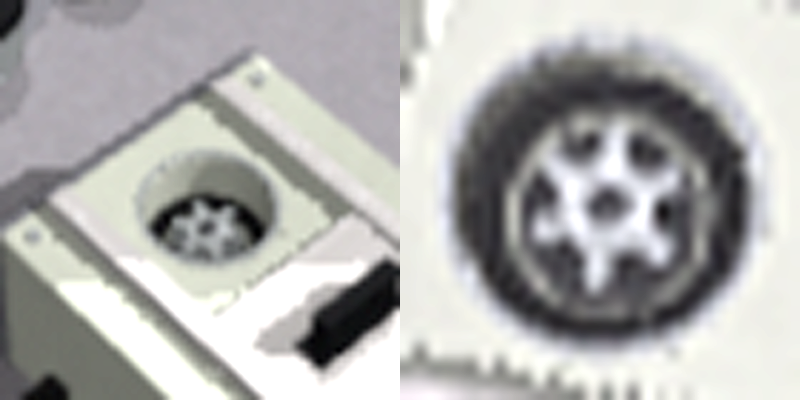

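The crop shows the shutter open and the well clear. The six-rib drive is centred at about (606,203) in the right panel, with one rib running nearly straight down. Next: the rib phase by 6-fold harmonic, and the well centre.

```bash
python3 - <<'E'
from h import *
z=np.load('pics/top_2.npz');p,d=z['p'],z['d'];g=p.mean(2).astype(np.float32)
c=camera_params('top');K=np.array(c['camera_matrix']);T=np.linalg.inv(np.array(c['world_from_camera']))
def px(X): y=K@(T[:3,:3]@X.T+T[:3,3:4]);return (y[:2]/y[2]).T
def samp(cx,cy,h,r,th):
    R,A=np.meshgrid(r,th,indexing='ij');X=np.stack([cx+R*np.cos(A),cy+R*np.sin(A),0*R+h],-1).reshape(-1,3)
    u=px(X).astype(np.float32);return cv2.remap(g,u[:,:1],u[:,1:],cv2.INTER_LINEAR).reshape(R.shape)
th=np.radians(np.arange(0,360,3))
# well rim: steepest dark->bright edge per direction on the deck plane, circle fit
r=np.arange(28,42,.25);cx,cy=580.2,28.7
for _ in range(4):
    S=cv2.GaussianBlur(samp(cx,cy,130,r,th),(1,9),0);e=r[np.argmax(np.diff(S,axis=0),0)]
    A=np.c_[np.cos(th),np.sin(th),np.ones_like(th)];ok=np.ones(len(th),bool)
    for _ in range(5):
        s=np.linalg.lstsq(A[ok],e[ok],rcond=None)[0];ok=abs(e-A@s)<2
    cx+=s[0];cy+=s[1]
print('rim',round(cx,1),round(cy,1),'R',round(s[2],1),ok.sum())
for (hx,hy) in ((580.2,28.7),(cx,cy)):
  for rr in ((12,15),(14,18),(12,18)):
    S=samp(hx,hy,112,np.arange(*rr,.5),th).mean(0)
    F=(S*np.exp(-6j*th)).mean();print('rib phase',np.round(np.degrees(-np.angle(F)/6*-1)%60,1),'amp',abs(F).round(1),'1st',abs((S*np.exp(-1j*th)).mean()).round(1))
m=np.zeros(d.shape,bool);m[150:190,240:300]=1
fit('top',comp((p.max(2)<60)&m,262,162),168,'grip')
# cup bar again
zz=pts('top',d)[...,2]
E
```

```text
rim 581.4 30.1 R 34.9 97
rib phase 8.3 amp 17.0 1st 8.1
rib phase 8.9 amp 18.3 1st 3.7
rib phase 8.7 amp 17.6 1st 5.7
rib phase 8.9 amp 18.9 1st 3.1
rib phase 9.0 amp 20.7 1st 1.4
rib phase 9.0 amp 19.7 1st 2.3
grip 121 rect [601.5 129.9] [18.7 59.9] 77.3 mean [601.5 129.8] major deg 167.4
```

Rib phase is 51.1° (mod 60, sign corrected), and the well is at about (581.1, 29.8). Now over the cup.

To row units: 0.037 rad / 1.5708 = 0.0236.

move_arm(motion=[[0, 0, 0.0236, -0.0185, 0.004, 0, 0.05], [0, 0, 0.0236, -0.0185, 0.004, 0.04, 0.05], [0, 0, 0.0236, -0.0185, 0.004, 0.08, 0.05], [0, 0, 0.0236, -0.0185, 0.004, 0.1, 0.05], [0, 0, 0.0236, -0.0185, 0.004, 0.1, 0.05]])

```text
clock: 7.0
eef_pos: [550.8, -346.4, 157.1]
tcp_rot: [-3.139, -0.0, 1.209]
contact_force: [0.6, -0.2, 0.8]
opening: 0.583
grasp_force: 0.0
```

```bash
python3 - <<'E'
from h import *
go(551.4,-346.1,100,69.5)
z=np.load('pics/top_2.npz');d=z['d'];zz=pts('top',d)[...,2]
m=np.zeros(d.shape,bool);m[140:190,240:285]=1
q=fit('top',comp((zz>156)&m,262,162),168,'grip z')
y=np.array([np.cos(np.radians(77.7)),np.sin(np.radians(77.7))]);print('shutter ~',(q.mean(0)-[581.1,29.8])@y)
E
```

```text
t 7.0 pos [ 550.8 -346.4  157.1] rpy deg [-1.7986e+02 -2.0000e-02  6.9290e+01] F [ 0.6 -0.2  0.8] open 49.8 gf 0.0
row [-0.0024 -0.0004 -0.0037] [0.0004 0.0006 0.0571]
grip z 79 rect [602.6 132.2] [13.  56.2] 77.4 mean [602.2 132.3] major deg 167.9
shutter ~ 104.68278511697766
```

move_arm(motion=[[0, 0, 0, 0, 0.0005, 0.03, 0.05], [0, 0, 0, 0, 0.0005, 0.058, 0.05], [0, 0, 0, 0, 0.0005, 0.058, 0.05], [0, 0, 0, 0, 0.0005, 0.058, 0.03], [0, 0, 0, 0, 0.0005, 0.058, 0.015], [0, 0, 0, 0, 0.0005, 0.058, 0.01], [0, 0, 0, 0, 0.0005, 0.058, 0.01], [0, 0, 0, 0, 0.0005, 0.058, 0.01]], grip_force=70)

```text
clock: 8.0
eef_pos: [552.9, -347.1, 102.3]
tcp_rot: [3.139, 0.001, 1.21]
contact_force: [-1.5, 0.6, 6.4]
opening: 0.217
grasp_force: 68.5
```

```bash
python3 -c "
from h import *
go(551.4,-346.1,100,69.5)"
```

```text
t 8.0 pos [ 552.9 -347.1  102.3] rpy deg [1.7983e+02 4.0000e-02 6.9320e+01] F [-1.5  0.6  6.4] open 18.6 gf 68.5
row [ 0.0029  0.0007 -0.0031] [ 0.0004 -0.0018  0.0023]
```

move_arm(motion=[[0, 0, 0, 0, 0, -0.015, 0.01], [0, 0, 0, 0, 0, -0.04, 0.01], [0, 0, 0, 0, 0, -0.08, 0.01], [0, 0, 0, 0, 0, -0.12, 0.01], [0, 0, 0, 0, 0, -0.16, 0.01], [0, 0, 0, 0, 0, -0.195, 0.01], [0, 0, 0, 0, 0, -0.195, 0.01], [0, 0, 0, 0, 0, -0.195, 0.01]])

```text
clock: 9.0
eef_pos: [551.3, -346.0, 294.4]
tcp_rot: [-3.14, -0.0, 1.21]
contact_force: [-0.4, 0.0, -3.8]
opening: 0.22
grasp_force: 68.8
```

```bash
python3 -c "
from h import *
go(581.1,29.8,296,51.1)"
```

```text
t 9.0 pos [ 551.3 -346.   294.4] rpy deg [-1.7992e+02 -2.0000e-02  6.9320e+01] F [-0.4  0.  -3.8] open 18.8 gf 68.8
row [-1.400e-03 -1.000e-04  3.179e-01] [ 0.3621 -0.1048 -0.0013]
```

Lifted (weight about 3.8 N). Carrying it to the well now.

To row units: 0.22 rad / 1.5708 = 0.1401.

move_arm(motion=[[0, 0, 0.0127, 0.03, -0.01, 0, 0.01], [0, 0, 0.0446, 0.08, -0.025, 0, 0.01], [0, 0, 0.0764, 0.14, -0.04, 0, 0.01], [0, 0, 0.1082, 0.2, -0.06, 0, 0.01], [0, 0, 0.1401, 0.25, -0.075, 0, 0.01], [0, 0, 0.1719, 0.3, -0.09, 0, 0.01], [0, 0, 0.191, 0.335, -0.1, 0, 0.01], [0, 0, 0.2024, 0.355, -0.104, 0, 0.01]])

```text
clock: 10.0
eef_pos: [578.9, 24.5, 293.3]
tcp_rot: [-3.139, 0.002, 0.893]
contact_force: [0.1, -0.5, -3.0]
opening: 0.215
grasp_force: 68.8
```

move_arm(motion=[[0, 0, 0, 0.005, 0, 0, 0.01], [0, 0, 0, 0.005, 0, 0, 0.01], [0, 0, 0, 0.005, 0, 0, 0.01]])

```text
clock: 10.38
eef_pos: [582.9, 25.4, 294.8]
tcp_rot: [-3.141, 0.001, 0.891]
contact_force: [0.2, 0.1, -4.1]
opening: 0.225
grasp_force: 68.9
```

```bash
python3 - <<'E'
from h import *
go(581.1,29.8,245,51.1)
p,d=snap('scene','3')
cv2.imwrite('pics/c5.png',cv2.resize(p[140:290,250:410],None,fx=3.6,fy=3.6,interpolation=cv2.INTER_CUBIC)[:,:,::-1])
E
```

```text
t 10.38 pos [582.9  25.4 294.8] rpy deg [-1.7997e+02  5.0000e-02  5.1060e+01] F [ 0.2  0.1 -4.1] open 19.2 gf 68.9
row [-0.0006  0.0009 -0.0007] [ 0.0023 -0.0041  0.0498]
```

View pics/c5.png

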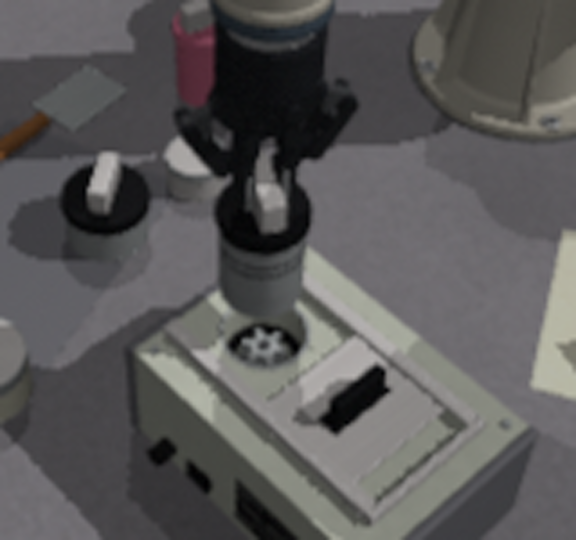

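The cup is upright at crop (263,255), above the well at (263,345). Aligning and lowering to just above the deck.

move_arm(motion=[[0, 0, 0, 0.0023, -0.0041, 0, 0.01], [0, 0, 0, 0.0023, -0.0041, 0.02, 0.01], [0, 0, 0, 0.0023, -0.0041, 0.045, 0.01], [0, 0, 0, 0.0023, -0.0041, 0.054, 0.01], [0, 0, 0, 0.0023, -0.0041, 0.054, 0.01], [0, 0, 0, 0.0023, -0.0041, 0.054, 0.01]])

```text
clock: 11.18
eef_pos: [582.0, 30.7, 242.3]
tcp_rot: [3.14, -0.001, 0.892]
contact_force: [0.3, -0.1, -3.6]
opening: 0.216
grasp_force: 68.7
```

```bash
python3 - <<'E'
from h import *
go(581.1,29.8,228,51.1)
E
```

```text
t 11.18 pos [582.   30.7 242.3] rpy deg [ 1.7994e+02 -6.0000e-02  5.1090e+01] F [ 0.3 -0.1 -3.6] open 18.5 gf 68.7
row [ 0.0011 -0.001  -0.0002] [-0.0013 -0.0002  0.0143]
```

move_arm(motion=[[0, 0, 0, -0.001, 0, 0.006, 0.01], [0, 0, 0, -0.001, 0, 0.011, 0.01], [0, 0, 0, -0.001, 0, 0.015, 0.01], [0, 0, 0, -0.001, 0, 0.018, 0.01], [0, 0, 0, -0.001, 0, 0.018, 0.01]])

```text
clock: 11.8
eef_pos: [580.7, 29.9, 223.0]
tcp_rot: [-3.141, 0.0, 0.892]
contact_force: [-0.0, -0.6, -2.9]
opening: 0.221
grasp_force: 68.8
```

```bash
python3 - <<'E'
from h import *
go(581.1,29.8,210,51.1); print(sensors.sense()['wrist_torque'])
E
```

```text
t 11.8 pos [580.7  29.9 223. ] rpy deg [-1.7998e+02  2.0000e-02  5.1100e+01] F [-0.  -0.6 -2.9] open 18.9 gf 68.8
row [-0.0004  0.0003 -0.    ] [0.0002 0.0004 0.013 ]
[-0.01918377 -0.01608408 -0.03385146]
```

move_arm(motion=[[0, 0, 0, 0, 0, 0.004, 0.01], [0, 0, 0, 0, 0, 0.008, 0.01], [0, 0, 0, 0, 0, 0.011, 0.01], [0, 0, 0, 0, 0, 0.014, 0.01], [0, 0, 0, 0, 0, 0.016, 0.01], [0, 0, 0, 0, 0, 0.016, 0.01]])

```text
clock: 12.55
eef_pos: [580.7, 29.9, 207.2]
tcp_rot: [-3.141, 0.0, 0.892]
contact_force: [-0.3, 0.7, -3.7]
opening: 0.217
grasp_force: 68.8
```

```bash
python3 - <<'E'
from h import *
go(581.1,29.8,199,51.1); print(sensors.sense()['wrist_torque'])
E
```

```text
t 12.55 pos [580.7  29.9 207.2] rpy deg [-1.7999e+02  1.0000e-02  5.1100e+01] F [-0.3  0.7 -3.7] open 18.5 gf 68.8
row [-0.0002  0.0002 -0.0001] [0.0001 0.0004 0.0082]
[-0.04246503  0.04672761  0.03111638]
```

Underside is about 25 mm below the deck with no contact force, so it has meshed. Continue onto the spring.

move_arm(motion=[[0, 0, 0, 0, 0, 0.004, 0.01], [0, 0, 0, 0, 0, 0.008, 0.01], [0, 0, 0, 0, 0, 0.011, 0.01], [0, 0, 0, 0, 0, 0.014, 0.01], [0, 0, 0, 0, 0, 0.016, 0.01], [0, 0, 0, 0, 0, 0.016, 0.01]])

```text
clock: 13.3
eef_pos: [581.0, 30.1, 192.0]
tcp_rot: [3.141, -0.001, 0.892]
contact_force: [-3.2, 0.3, 8.2]
opening: 0.223
grasp_force: 70.3
```

```bash
python3 - <<'E'
from h import *
go(581.1,29.8,191,51.1); print(sensors.sense()['wrist_torque'])
E
```

```text
t 13.3 pos [581.   30.1 192. ] rpy deg [ 1.7999e+02 -3.0000e-02  5.1100e+01] F [-3.2  0.3  8.2] open 19.1 gf 70.3
row [ 0.0002 -0.0005 -0.0001] [-0.0002  0.0003  0.001 ]
[ 0.09965393  0.64550113 -0.02037884]
```

move_arm(motion=[[0, 0, 0, 0, 0, 0.001, 0.01], [0, 0, 0, 0, 0, 0.002, 0.01], [0, 0, 0, 0, 0, 0.002, 0.01], [0, 0, 0, 0, 0, 0.002, 0.01], [0, 0, 0, 0, 0, 0.002, 0.01], [0, 0, 0, 0, 0, 0.002, 0.01], [0, 0, 0, 0, 0, 0.002, 0.01], [0, 0, 0, 0, 0, 0.002, 0.01]])

```text
clock: 14.3
eef_pos: [581.2, 30.1, 191.1]
tcp_rot: [3.141, -0.001, 0.892]
contact_force: [-5.3, 0.2, 15.9]
opening: 0.222
grasp_force: 71.6
```

```bash
python3 - <<'E'
from h import *
go(581.1,29.8,191,51.1); print(sensors.sense()['wrist_torque'])
p,d=snap('scene','4')
cv2.imwrite('pics/c6.png',cv2.resize(p[140:290,250:410],None,fx=3.6,fy=3.6,interpolation=cv2.INTER_CUBIC)[:,:,::-1])
E
```

```text
t 14.3 pos [581.2  30.1 191.1] rpy deg [ 1.7995e+02 -6.0000e-02  5.1100e+01] F [-5.3  0.2 15.9] open 18.9 gf 71.6
row [ 0.0009 -0.0011 -0.0001] [-0.0003  0.0001  0.0001]
[0.09526893 1.17885895 0.0013407 ]
```

View pics/c6.png

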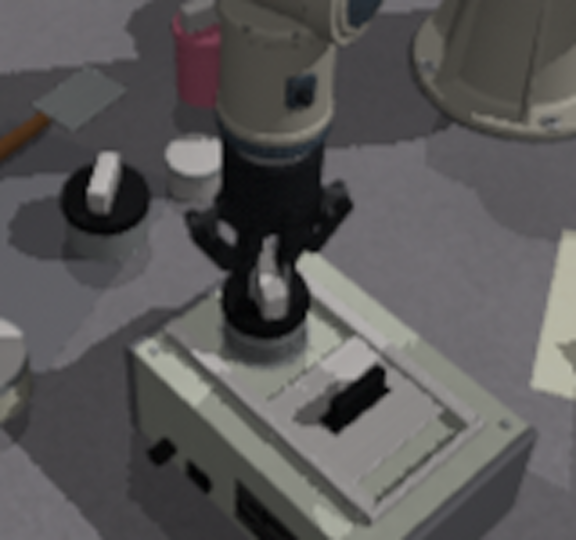

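The cup is seated in the well, its lid at crop (265,300), with the shutter open. The push of about 20 N is above the 12 N bottoming force. Handing in.

```bash
python3 -c "
from rig import order
print(order.sign_off())"
```

```text
the job is handed in; nothing more can be done
None
```

I handed the job in at about 14 s; the hand-in returned no verdict. By my measurements the shutter is about 105 mm open, and the tall cup is meshed and still gripped, about 41 mm below the deck under a push of about 20 N. The arm didn't touch the squat cup or the other things.

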